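# Unlatch the battery locker and draw out its drawer

### The arm

A 6-joint arm with a two-finger parallel gripper is mounted at the origin on a cart in front of the work surface, level with it; the furniture and walls round the work are solid. World frame = base frame: x ahead of the robot, y to its left, z up, the work surface at z = 0. Lengths are in mm, angles in rad, forces in N, time in s.
With the tool pointing down it reaches from about 350 to 775 mm from the base axis. Payload 7.3 kg.
Tool frame: the origin (TCP) lies at the very end of the fingers, on their centre line; the grasp point (between the pads) lies 19 mm behind it; z points along the fingers, y is the line along which they close (so a half turn about z gives the same grasp; the last joint's range is limited). The gripper opens to 92 mm and grips with 3 to 60 N. Pads are 19 mm wide; open, the fingers measure 130 mm over their backs; the gripper's body (75 mm by 190 mm) begins 47 mm behind the grasp point.
Start: joints at [-1.347, 0.342, 1.524, -0, 1.275, -0.146], TCP at [189.773, -489.521, 226.741] pointing down, gripper open.
Joint ranges: [-2.53, 2.53], [-0.77, 2.02], [0.04, 2.7], [-1, 4.14], [0.28, 2.66], [-3.11, 3.11]. Speed limits (rad/s): [2.57, 2.57, 3.14, 3.14, 3.14, 3.14].

### API

Orientations are given as [roll, pitch, yaw] about the fixed x, y, z axes, in that order (R = Rz(yaw) Ry(pitch) Rx(roll)).
In Python, from plant import bot gives the robot as it stands.
- The arm moves only by the tool send_rows, never from a script. Its argument "rows" is a list of rows, each an object of numbers: "x", "y", "z": the shift along the tool's x, y, z in units of 0.2 m (1.0 is 0.2 m); "ax", "ay", "az": the turn, a rotation vector about the tool's x, y, z in units of 60 degrees (1.0 is 60 degrees); "jaw": the opening, from -1 (shut) to 1 (fully open), so that 0 is half open. In form: [{"x": .., "y": .., "z": .., "ax": .., "ay": .., "az": .., "jaw": ..}, ...]. A call has exactly 10 rows; each row is the pose to reach, as a shift and turn from the pose commanded when the call began, along the tool's axes at that moment; what a row does not reach only later rows make up. A row lasts 1/8 s, in which the tool goes at most 62.5 mm and 10.7 degrees, less where a joint would pass 70% of its speed; a pose out of reach is approached as far as the arm can. A call with a number of a shift or a turn outside -1 to 1 is refused whole. A call with a gripper value outside its range is refused whole. The fingers move at their own pace and stop on an object; the grip force is fixed at half the most. Time passes only in rows, so rows that repeat a pose let the fingers close, or fill a call up. It gives the time, the measured TCP pose, the force, the opening and the grip force at its end, in the units of the state.
- bot.get_obs(): the state, without advancing time (a new reading comes with each control period).
- bot.capture(name): name is "scene" or "top" or "wrist"; returns (picture, depth): 400x640x3 uint8, red, green, blue; 400x640 float32, mm along the optical axis (not along the pixel's ray), 0 where there is no reading.
- bot.camera_model(name): a dict with "vertical_fov" (degrees; the focal length in pixels is half the picture's height over the tangent of half this angle, whatever the lens; pixels are square), "cx", "cy" (the principal point, pixels), "k1" (the pictures are not rectified: a ray, as slopes to the right and down, at radius r is drawn at 1 + k1 r^2 times it, then the intrinsics apply), "R" (3x3) and "t" (3): a world point X has camera coordinates R X + t; the wrist camera has in their place "T_tool_cam" (4x4, takes a point from camera to tool coordinates, whose origin is the TCP and whose axes are the flange's). Camera axes: x right, y down, z forward; pixel columns grow to the right and rows downward; lengths in mm; the calibration is good to about 2 mm. A picture is of the moment at which its call begins: read the wrist's pose just before it. camera_model takes no time and is no camera call.
- bot.close_job(): hands the job in; it is judged then, once.
The state is a dict: "time": time; "joint_positions": joint angles; "dq": joint speeds; "tau": joint torques, N m; "tool_pos": TCP position; "tcp_rot": TCP orientation; "contact_force": force on the tool from outside, world axes, zero at the start; "moment": the same for the moment, N m; "grip_width": finger opening in mm; "finger_force": force on a finger pad.
Only numpy, scipy, OpenCV 4.12 (cv2) and the standard library are available. Lean on these libraries where they do the work, as an engineer would, in place of code of your own. Each camera call takes 0.05 s, during which the arm holds its last target. There are 200 camera calls.

### The job

The spare battery is in the steel locker on the bench: lift the latch bar out of its strike by its knob, swing the gate open to about a right angle, then draw the drawer out to its stop and let go. Ease the bar out by feel: do not force it up against the strike's lift stop or drag it over the nose. Leave the battery standing in the drawer and do not disturb the bottle, the jar and the sanding block beside the locker.

Things in the scene. Friction and masses are not known exactly. Their poses are not given: they have to be found in the camera images.
- locker: grey sheet-steel battery locker, fixed on a 45 mm plywood riser: 190 wide (y), 200 deep (x), 108 high. Origin: on the riser's top (45 mm over the bench), middle of the front opening; x points into the locker, y to its left, z up. Shut, its front is covered by a dished gate 52 mm deep (to x = -52, y -95 to 95, z 14 to 106). A strike for the latch bar is bolted to its right side
- strike_nominal (a point): top of the strike's nose at nominal setting: (-66.5, -117, 90) mm in the locker's frame. Nose: 5 mm plate in front of the bar. Lift stop above, underside 20 mm over the nose's top; the bar leaves forward between the two. Strike (nose and stop together) is set up to 11 mm higher or lower in its slots: not measured, this point does not show it; find it by feel
- gate (a joint): gate hinge (rad): 0 shut (about 0.005 resting on its latch), grows to 1.9 as the right-hand edge swings towards the robot and then left (clockwise from above). A rubber buffer pushes the shut gate outward with about 5 N, fading over 7 mm, so the bar bears on the nose; when the bar clears it, a hand on the knob feels that push instead. After that only light hinge friction: it stays where it is left
- gate_hinge (a point): point on the gate's upright hinge axis, locker's left front corner: (-2, 99, 60) mm in the locker's frame
- latch_bar: flat steel bar on the gate's face, 5 thick, 14 high, 131 mm from pivot to tip. Origin: its pivot, (-60.5, 5, 82) mm in the locker's frame when shut; it points along its own -y and lifts about its x. Weight 0.16 kg; let go, it falls. It clears the nose after the knob has risen about 12 mm (3 to 20 by setting) and meets the lift stop 3 to 4 mm later; only between the two can it leave
- latch_knob (a point): centre of the bar's dark ball knob, 22 mm diameter, on a 9 mm stem standing straight out from the gate along the bar's x axis; (-96, -88, 82) mm in the locker's frame when shut. Pinch from above, fingers left and right. Lifted, it moves on an arc of radius 93 mm about the pivot (1 mm here is 1.3 mm at the strike); it swings with the gate about the hinge
- drawer (a joint): how far the drawer is out (m): 0 in, 0.12 at its stop; slides along the locker's -x with about 1.5 N of friction; the shut gate holds it in
- drawer_handle (a point): grip point on the drawer's handle, an upright steel bar, 10 mm diameter, z = 36 to 91 mm in the locker's frame, 34 mm in front of the drawer's front; (-34, 0, 70) mm in the locker's frame with the drawer in. Free left and right of it once the gate is open; the locker's top front edge is at z = 108, 34 mm behind it
- battery: black tool battery 117 x 78 x 53 mm, about 0.6 kg, loose in the drawer with its long side across; origin: centre of its underside, z up; with the drawer in it is about 52 mm behind the locker's opening
- glue_bottle: white glue bottle, 55 mm in diameter, 137 high, standing left of the locker; origin: centre of its underside
- jar: dark jar with a lid, 64 mm in diameter, 96 high, standing right of the locker; origin: centre of its underside
- sanding_block: brown sanding block 62 x 98 x 29 mm, lying right of the locker's front; origin: centre of its underside

How it is judged (in metres and radians):
On the way, in this order (a step that is already met when the one before it is completed fails the run):
1. the bar is out of the strike and the gate stands ajar (value of joint gate above 0.12 rad), for 0.1 s.
2. the gate is swung open to about a right angle (value of joint gate above 1.3 rad), for 0.2 s.
3. the drawer is drawn out (value of joint drawer above 0.105 m), for 0.2 s.
At the end, for the whole second after the job is handed in: the gate stands open by more than 1.25 rad (about a right angle), the drawer is out by more than 105 mm of its 120 mm, the battery stands upright (within 0.12 rad) in it with its middle more than 35 mm in front of the locker's opening, at rest (value of joint gate above 1.25 rad and value of joint drawer above 0.105 m and x of battery in the frame of locker below -0.035 m and angle between battery's own z axis and vertical below 0.12 rad and linear speed of battery below 0.02 m/s and velocity of joint drawer below 0.02 m/s); the robot touches nothing.
It fails at once if the latch bar is forced against the strike (more than 25 N between them) (contact force between latch_bar and locker above 25 N).
It fails at once if the battery is tipped (angle between battery's own z axis and vertical above 0.35 rad).
It fails at once if the glue bottle, the jar or the sanding block is disturbed (moved 30 mm) (distance of any of glue_bottle, jar, sanding_block from where it was at the start of the episode above 0.03 m).
It also fails if it takes over 59 s, if anything falls off the work surface, if the arm or the gripper's body presses on something with over 40 N, if the wrist force passes 120 N, or if a joint passes its speed limit or range.

## Working session

There is one attempt and no reset: what is moved stays moved. The work goes in short steps, Python scripts to look and compute and a tool call to move; the robot and the scene stay as the last step left them, time stands still between calls to the robot, and variables do not carry over. Pictures are saved under pics/ and viewed, at most 10 in all, crops included, and the job is handed in when it is done.

Besides the shell and the picture viewer there is one more tool, called after "Request:" in YAML: its name, and indented under it one key for each argument. send_rows: Moves the arm, as the interface text tells. Its arguments: {"type":"object","properties":{"rows":{"type":"array","items":{"type":"object","properties":{"x":{"type":"number","minimum":-1,"maximum":1},"y":{"type":"number","minimum":-1,"maximum":1},"z":{"type":"number","minimum":-1,"maximum":1},"ax":{"type":"number","minimum":-1,"maximum":1},"ay":{"type":"number","minimum":-1,"maximum":1},"az":{"type":"number","minimum":-1,"maximum":1},"jaw":{"type":"number"}}}}},"required":["rows"]}

```bash
ls; mkdir -p pics
cat > h.py <<'E'
import numpy as np,cv2
from plant import bot
from scipy.spatial.transform import Rotation as Ro
def cap(n,f):
    o=bot.get_obs(); p,d=bot.capture(n); cv2.imwrite(f'pics/{f}.png',p[:,:,::-1]); np.save(f'pics/{f}.npy',d); return o,p,d
def cloud(n,d,o=None):
    m=bot.camera_model(n); h,w=d.shape; f=h/2/np.tan(np.radians(m['vertical_fov'])/2)
    K=np.array([[f,0,m['cx']],[0,f,m['cy']],[0,0,1.]])
    g=np.stack(np.meshgrid(np.arange(w),np.arange(h)),-1).reshape(-1,1,2).astype(float)
    u=cv2.undistortPoints(g,K,np.array([m['k1'],0,0,0.])).reshape(h,w,2)
    P=np.dstack([u[...,0]*d,u[...,1]*d,d])
    if n=='wrist':
        T=np.array(m['T_tool_cam']); R=Ro.from_euler('xyz',o['tcp_rot']).as_matrix()
        P=P@T[:3,:3].T+T[:3,3]; return P@R.T+np.array(o['tool_pos'])
    return (P-np.array(m['t']))@np.array(m['R'])
E
python3 - <<'E'
from h import *
for n in('scene','top'):
    o,p,d=cap(n,n+'0'); m=bot.camera_model(n); print(n,m, (d>0).mean())
    np.save(f'pics/{n}0_P.npy',cloud(n,d))
print(o)
E
```

```text
pics
scene {'vertical_fov': 48.81899311860796, 'cx': 317.7576428854996, 'cy': 202.5782198964555, 'k1': -0.026550207243521185, 'R': array([[ 0.06394462, -0.99794871, -0.00307599],
       [-0.87875825, -0.05484602, -0.47410532],
       [ 0.47296408,  0.03301954, -0.88046277]]), 't': array([-24.89100691, 646.10691151, 857.7340556 ])} 0.99614453125
top {'vertical_fov': 44.87292803866637, 'cx': 322.06500915379144, 'cy': 200.75698430578458, 'k1': 0.010411281644324658, 'R': array([[ 2.33847771e-02, -9.99726442e-01, -4.39356140e-04],
       [-9.93557180e-01, -2.31917181e-02, -1.10933652e-01],
       [ 1.10893115e-01,  3.03068416e-03, -9.93827717e-01]]), 't': array([  17.68331818,  658.32637835, 1102.34397131])} 0.9958671875
{'time': 0.05, 'joint_positions': array([-1.34698039e+00,  3.42703852e-01,  1.52501923e+00,  9.53907151e-06,
        1.27538046e+00, -1.46019384e-01]), 'dq': array([ 3.60468313e-05, -8.35970628e-04, -1.78014645e-03,  2.25911869e-03,
        1.57596811e-03, -1.02892503e-03]), 'tau': array([ 2.47417171e-03, -4.32422197e+01, -2.44993418e+01,  7.21295178e-02,
        5.23716293e-02, -2.88120589e-05]), 'tool_pos': array([ 189.69119477, -489.10098888,  226.0539785 ]), 'tcp_rot': array([-3.14009917e+00, -2.28860735e-04,  3.69832367e-01]), 'contact_force': array([-0.35474021,  0.19790855, -0.53436127]), 'moment': array([ 0.02293011, -0.00127712, -0.00166636]), 'finger_force': 0.0, 'grip_width': 91.50420066359054}
```

View pics/scene0.png

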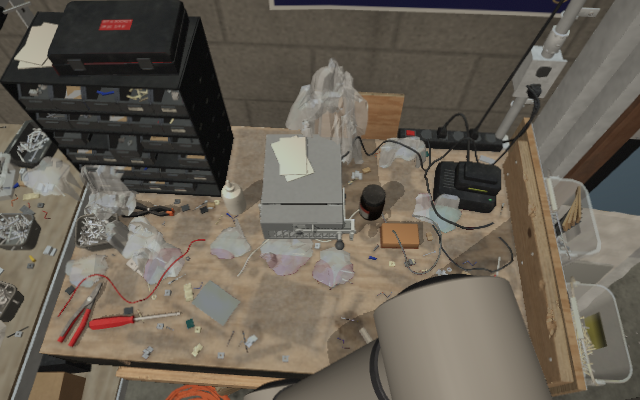

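View pics/top0.png

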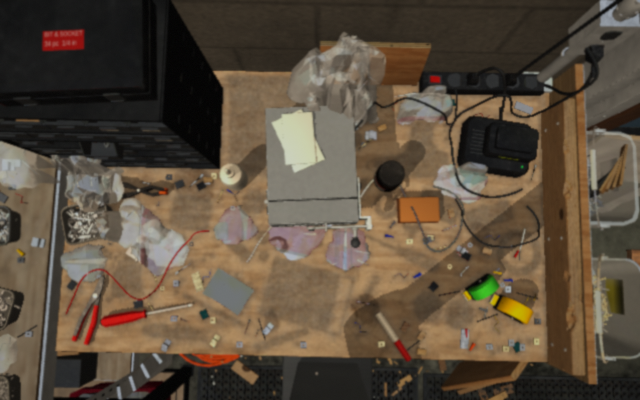

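The pictures show the locker in the middle, with the knob at about (339,244) in scene and (355,241) in top. The bottle is to its left at top (230,175), the jar at (389,177) and the block at (418,209). Next I fit the locker pose from the depth.

Run:
```python
from h import *
P=np.load('pics/top0_P.npy'); S=np.load('pics/scene0_P.npy')
print('knob top',P[241,355],'scene',S[244,339],S[243,339])
for nm,C in(('top',P),('scene',S)):
    m=(C[...,2]>143)&(C[...,2]<163)&(C[...,0]>300)&(C[...,0]<760)&(abs(C[...,1])<250)
    n,l,st,_=cv2.connectedComponentsWithStats(m.astype(np.uint8)); k=1+st[1:,4].argmax()
    q=C[l==k]; r=cv2.minAreaRect(q[:,:2].astype(np.float32)); print(nm,st[k],r,cv2.boxPoints(r).round(1).tolist(),np.median(q[:,2]))
    if nm=='top':
        # edges: left/right per x slice
        xs=np.arange(q[:,0].min()+10,q[:,0].max()-10,10)
        L=[];Rr=[]
        for x in xs:
            s=q[abs(q[:,0]-x)<4]; L.append(s[:,1].max());Rr.append(s[:,1].min())
        print(np.c_[xs,L,Rr].round(1).tolist())
for nm,C,z in(('top',P,1),('scene',S,1)):
    m=(C[...,2]>95)&(C[...,2]<150)&(C[...,0]<460)&(C[...,0]>330)&(abs(C[...,1])<130)
    v,u=np.nonzero(m)
    q=C[m]; print(nm,'front pts',len(q)); 
    kx=q[q[:,0]<q[:,0].min()+25]; print(np.c_[v,u][q[:,0]<q[:,0].min()+25][:40:2].tolist(), kx.round(0)[:40:2].tolist())
for (v,u,r) in((175,230,14),(177,389,14),(209,418,20)):
    q=P[v-r:v+r,u-r:u+r].reshape(-1,3); q=q[q[:,2]>q[:,2].max()-12] if r==14 else q[(q[:,2]>20)&(q[:,2]<40)]
    print(q.min(0).round(),q.max(0).round())
```

```text
knob top [562.26249536 -39.24800367 135.69166623] scene [555.59141604 -37.90054607 139.8442814 ] [559.12113582 -37.85443898 137.31306244]
top [ 265  146   97   85 6713] ((671.8549194335938, 52.178916931152344), (203.3436279296875, 176.25929260253906), 89.9170913696289) [[583.5999755859375, -49.400001525878906], [759.7999877929688, -49.599998474121094], [760.0999755859375, 153.6999969482422], [583.9000244140625, 154.0]] 153.19272489703945
[[593.7, 143.0, 21.0], [603.7, 143.6, -44.0], [613.7, 146.8, -43.8], [623.7, 147.0, -47.6], [633.7, 147.3, -47.6], [643.7, 153.9, -47.4], [653.7, 149.9, -47.4], [663.7, 150.3, -45.0], [673.7, 148.0, -49.4], [683.7, 148.4, -49.5], [693.7, 149.0, -44.6], [703.7, 151.3, -38.0], [713.7, 151.8, -37.9], [723.7, 152.2, -37.7], [733.7, 152.4, -35.4], [743.7, 152.6, -35.3]]
scene [ 258  160   97   72 4943] ((670.2622680664062, 43.43922424316406), (179.40672302246094, 227.2325439453125), 0.023697640746831894) [[580.5, 157.0], [580.5999755859375, -70.19999694824219], [760.0, -70.0999984741211], [759.9000244140625, 157.10000610351562]] 152.017409197093
top front pts 0Traceback (most recent call last):
  File "<stdin>", line 19, in <module>
    return umr_minimum(a, axis, None, out, keepdims, initial, where)
ValueError: zero-size array to reduction operation minimum which has no identity
```

Run:
```python
from h import *
P=np.load('pics/top0_P.npy'); S=np.load('pics/scene0_P.npy')
for nm,C in(('top',P),('scene',S)):
    m=(C[...,2]>143)&(C[...,2]<160)&(C[...,0]>590)&(C[...,0]<880)&(C[...,1]<180)&(C[...,1]>-75)
    m=cv2.morphologyEx(m.astype(np.uint8),cv2.MORPH_OPEN,np.ones((5,5)))
    n,l,st,_=cv2.connectedComponentsWithStats(m); k=1+st[1:,4].argmax()
    q=C[l==k]; r=cv2.minAreaRect(q[:,:2].astype(np.float32)); print(nm,st[k],r,cv2.boxPoints(r).round(1).tolist(),np.median(q[:,2]))
    xs=np.arange(630,850,20)
    L=[q[abs(q[:,0]-x)<4][:,1].max() for x in xs];Rr=[q[abs(q[:,0]-x)<4][:,1].min() for x in xs]
    ys=np.arange(-20,140,20); F=[q[abs(q[:,1]-y)<4][:,0].min() for y in ys];B=[q[abs(q[:,1]-y)<4][:,0].max() for y in ys]
    for a,b in((xs,L),(xs,Rr),(ys,F),(ys,B)): print(np.polyfit(a,b,1),np.round(b,0).tolist())
    m=(C[...,2]>115)&(C[...,2]<145)&(C[...,0]<600)&(C[...,0]>540)&(C[...,1]<20)&(C[...,1]>-90)
    print('knob',C[m].min(0),C[m].max(0),np.median(C[m],0),m.sum())
for (v,u,r) in((175,230,14),(177,389,14),(209,418,22)):
    q=P[v-r:v+r,u-r:u+r].reshape(-1,3); q=q[q[:,2]>q[:,2].max()-12] if r==14 else q[(q[:,2]>20)&(q[:,2]<40)]
    print(q.min(0).round(),q.max(0).round())
```

```text
top [ 266  106   94   94 6050] ((749.6237182617188, 56.45736312866211), (200.76858520507812, 195.77392578125), 2.7438642978668213) [[644.7000122070312, 149.39999389648438], [654.0, -46.099998474121094], [854.5999755859375, -36.5], [845.2000122070312, 159.0]] 153.7128247951655Traceback (most recent call last):
  File "<stdin>", line 9, in <module>
    return umr_maximum(a, axis, None, out, keepdims, initial, where)
ValueError: zero-size array to reduction operation maximum which has no identity
```

Run:
```python
from h import *
P=np.load('pics/top0_P.npy'); S=np.load('pics/scene0_P.npy')
for nm,C in(('top',P),('scene',S)):
    m=(C[...,2]>143)&(C[...,2]<160)&(C[...,0]>590)&(C[...,0]<880)&(C[...,1]<180)&(C[...,1]>-75)
    m=cv2.morphologyEx(m.astype(np.uint8),cv2.MORPH_OPEN,np.ones((5,5)))
    n,l,st,_=cv2.connectedComponentsWithStats(m); k=1+st[1:,4].argmax()
    q=C[l==k]; r=cv2.minAreaRect(q[:,:2].astype(np.float32)); print(nm,st[k],cv2.boxPoints(r).round(1).tolist(),r[2])
    xs=np.arange(670,840,20)
    L=[q[abs(q[:,0]-x)<4][:,1].max() for x in xs];Rr=[q[abs(q[:,0]-x)<4][:,1].min() for x in xs]
    ys=np.arange(-20,140,20); F=[q[abs(q[:,1]-y)<4][:,0].min() for y in ys]
    for a,b in((xs,L),(xs,Rr),(ys,F)): print(np.polyfit(a,b,1),np.round(b,0).tolist())
    m=(C[...,2]>115)&(C[...,2]<145)&(C[...,0]<590)&(C[...,0]>540)&(C[...,1]<20)&(C[...,1]>-90)
    print('knob',C[m].min(0),C[m].max(0),np.median(C[m],0),m.sum())
for (v,u,r) in((175,230,14),(177,389,14),(209,418,22)):
    q=P[v-r:v+r,u-r:u+r].reshape(-1,3); q=q[q[:,2]>q[:,2].max()-12] if r==14 else q[(q[:,2]>20)&(q[:,2]<40)]
    print(q.min(0).round(),q.max(0).round())
```

```text
top [ 266  106   94   94 6050] [[644.7000122070312, 149.39999389648438], [654.0, -46.099998474121094], [854.5999755859375, -36.5], [845.2000122070312, 159.0]] 2.7438642978668213
[5.54443892e-02 1.11854657e+02] [150.0, 149.0, 152.0, 152.0, 153.0, 154.0, 156.0, 157.0, 158.0]
[ 8.41155514e-02 -9.87263341e+01] [-45.0, -38.0, -38.0, -38.0, -35.0, -35.0, -32.0, -30.0, -30.0]
[-6.73170841e-02  6.54635864e+02] [656.0, 655.0, 652.0, 652.0, 650.0, 649.0, 649.0, 646.0]
knob [549.60340393 -70.21227235 119.5305498 ] [589.94702134  18.70707713 141.19281012] [566.46657171 -39.24800367 133.64266282] 141
scene [ 260  132   85   93 5810] [[587.4000244140625, 146.89999389648438], [602.4000244140625, -47.79999923706055], [865.7999877929688, -27.5], [850.7999877929688, 167.1999969482422]] 4.407812595367432
[5.58452954e-02 1.13762645e+02] [153.0, 152.0, 153.0, 153.0, 155.0, 157.0, 158.0, 160.0, 160.0]
[ 6.03975579e-02 -7.83390068e+01] [-37.0, -37.0, -36.0, -35.0, -32.0, -31.0, -30.0, -30.0, -29.0]
[-6.02762718e-02  6.00016135e+02] [601.0, 600.0, 599.0, 598.0, 596.0, 595.0, 595.0, 592.0]
knob [548.02693774 -69.70301881 115.76166463] [589.97698561  18.82196153 140.24907195] [570.52666153 -35.90285261 131.52401378] 151
[ 531.   30. 1169.] [ 531.   30. 1169.]
[ 531.   30. 1169.] [ 531.   30. 1169.]
[ 599. -245.   21.] [ 699. -149.   40.]
```

```bash
cat >> h.py <<'E'
def rel(p0,yaw0,p1,yaw1):
    R=Ro.from_euler('xyz',[np.pi,0,yaw0]).as_matrix(); s=R.T@(np.array(p1)-p0)/200
    return s.round(3).tolist(), round(-(yaw1-yaw0)/np.radians(60),3)
def loc(p,o=(650,53.5),yaw=.06):
    c,s=np.cos(yaw),np.sin(yaw); return np.array([o[0]+c*p[0]-s*p[1],o[1]+s*p[0]+c*p[1],45+p[2]])
E
python3 - <<'E'
from h import *
o=bot.get_obs(); p=o['tool_pos']; y=o['tcp_rot'][2]
print(bot.camera_model('wrist'))
for q,w in (((300,-360,240),1.37),((420,-200,250),2.37),((540,-40,250),3.2)):
    print(rel(p,y,q,w)); p,y=q,w
print(loc((-96,-88,82)))
E
```

```text
{'vertical_fov': 64.1615495844457, 'cx': 322.0389171159298, 'cy': 199.42795547327026, 'k1': -0.002939446028935755, 'T_tool_cam': array([[-4.91328954e-04, -9.53520533e-01, -3.01327650e-01,
         8.16452072e+01],
       [ 9.99999174e-01, -8.26323936e-04,  9.84271743e-04,
        -5.08590810e-01],
       [-1.18751757e-03, -3.01326917e-01,  9.53520151e-01,
        -1.57853396e+02],
       [ 0.00000000e+00,  0.00000000e+00,  0.00000000e+00,
         1.00000000e+00]])}
([0.748, -0.403, -0.069], np.float64(-0.955))
([0.904, 0.428, -0.05], np.float64(-0.955))
([0.128, 0.992, 0.0], np.float64(-0.793))
[559.44958074 -40.09819214 127.        ]
```

Request:
send_rows:
  rows:
    - {"x": 0.25,"y": -0.13,"z": -0.07,"az": -0.18,"jaw": 1}
    - {"x": 0.5,"y": -0.27,"z": -0.07,"az": -0.36,"jaw": 1}
    - {"x": 0.748,"y": -0.403,"z": -0.07,"az": -0.53,"jaw": 1}
    - {"x": 0.748,"y": -0.403,"z": -0.07,"az": -0.7,"jaw": 1}
    - {"x": 0.748,"y": -0.403,"z": -0.07,"az": -0.85,"jaw": 1}
    - {"x": 0.748,"y": -0.403,"z": -0.07,"az": -0.955,"jaw": 1}
    - {"x": 0.748,"y": -0.403,"z": -0.07,"az": -0.955,"jaw": 1}
    - {"x": 0.748,"y": -0.403,"z": -0.07,"az": -0.955,"jaw": 1}
    - {"x": 0.748,"y": -0.403,"z": -0.07,"az": -0.955,"jaw": 1}
    - {"x": 0.748,"y": -0.403,"z": -0.07,"az": -0.955,"jaw": 1}

```text
schema error: expected keys x, y, z, ax, ay, az, jaw
```

Request:
send_rows:
  rows:
    - {"x": 0.25,"y": 0.12,"z": -0.05,"az": -0.18,"jaw": 1}
    - {"x": 0.5,"y": 0.24,"z": -0.05,"az": -0.36,"jaw": 1}
    - {"x": 0.75,"y": 0.36,"z": -0.05,"az": -0.53,"jaw": 1}
    - {"x": 0.9,"y": 0.43,"z": -0.05,"az": -0.7,"jaw": 1}
    - {"x": 0.9,"y": 0.43,"z": -0.05,"az": -0.85,"jaw": 1}
    - {"x": 0.9,"y": 0.43,"z": -0.05,"az": -0.955,"jaw": 1}
    - {"x": 0.9,"y": 0.43,"z": -0.05,"az": -0.955,"jaw": 1}
    - {"x": 0.9,"y": 0.43,"z": -0.05,"az": -0.955,"jaw": 1}
    - {"x": 0.9,"y": 0.43,"z": -0.05,"az": -0.955,"jaw": 1}
    - {"x": 0.9,"y": 0.43,"z": -0.05,"az": -0.955,"jaw": 1}

```text
schema error: expected keys x, y, z, ax, ay, az, jaw
```

Request:
send_rows:
  rows:
    - {"x": 0.03,"y": 0.25,"z": 0,"az": -0.18,"jaw": 1}
    - {"x": 0.06,"y": 0.5,"z": 0,"az": -0.36,"jaw": 1}
    - {"x": 0.1,"y": 0.75,"z": 0,"az": -0.53,"jaw": 1}
    - {"x": 0.128,"y": 0.99,"z": 0,"az": -0.7,"jaw": 1}
    - {"x": 0.128,"y": 0.99,"z": 0,"az": -0.79,"jaw": 1}
    - {"x": 0.128,"y": 0.99,"z": 0,"az": -0.79,"jaw": 1}
    - {"x": 0.128,"y": 0.99,"z": 0,"az": -0.79,"jaw": 1}
    - {"x": 0.128,"y": 0.99,"z": 0,"az": -0.79,"jaw": 1}
    - {"x": 0.128,"y": 0.99,"z": 0,"az": -0.79,"jaw": 1}
    - {"x": 0.128,"y": 0.99,"z": 0,"az": -0.79,"jaw": 1}

```text
schema error: expected keys x, y, z, ax, ay, az, jaw
```

Run:
```python
from h import *
o,p,d=cap('wrist','w0'); C=cloud('wrist',d,o); np.save('pics/w0_P.npy',C); print(o)
m=(C[...,2]>110)&(C[...,2]<142)&(C[...,0]<588)&(C[...,0]>535)&(C[...,1]<20)&(C[...,1]>-90)
print('knob',C[m].min(0),C[m].max(0),np.median(C[m],0),m.sum())
q=C[m]; q=q[q[:,0]<569]
# sphere fit
from scipy.optimize import least_squares
r=least_squares(lambda c:np.linalg.norm(q-c,axis=1)-11,[559,-40,127],loss='soft_l1'); print(r.x,abs(r.fun).mean(),len(q))
m=(C[...,2]>143)&(C[...,2]<160)&(C[...,0]>580)&(C[...,0]<670)
q=C[m]
ys=np.arange(-30,140,15)
F=[q[abs(q[:,1]-y)<4][:,0].min() if (abs(q[:,1]-y)<4).any() else np.nan for y in ys]; print(np.c_[ys,F].round(1).tolist())
```

```text
{'time': 0.1, 'joint_positions': array([-1.34700072e+00,  3.42641279e-01,  1.52489661e+00, -1.64101049e-05,
        1.27541788e+00, -1.45966141e-01]), 'dq': array([ 0.00056958, -0.00139769, -0.00363902,  0.00067397,  0.00019313,
       -0.00084474]), 'tau': array([ 2.83980822e-03, -4.32004237e+01, -2.44692582e+01,  7.18077784e-02,
        5.26098534e-02, -6.35492120e-05]), 'tool_pos': array([ 189.68375484, -489.1514177 ,  226.12925848]), 'tcp_rot': array([-3.14024175e+00, -1.82737253e-04,  3.69766416e-01]), 'contact_force': array([-0.68629535, -0.22534289, -0.16099999]), 'moment': array([-0.01769612, -0.00320781,  0.01524523]), 'finger_force': 0.0, 'grip_width': 91.64999732311253}Traceback (most recent call last):
  File "<stdin>", line 4, in <module>
    return umr_minimum(a, axis, None, out, keepdims, initial, where)
ValueError: zero-size array to reduction operation minimum which has no identity
```

View pics/w0.png

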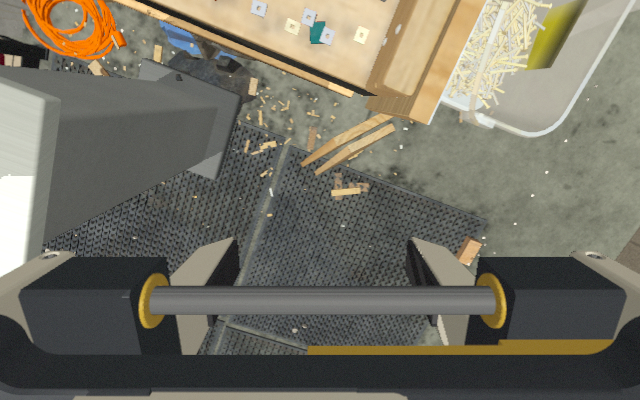

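The wrist view shows only the floor, because the moves were refused for missing keys. The right-hand side panel stands near the path, so I check its extent.

Run:
```python
from h import *
P=np.load('pics/top0_P.npy')
for v in range(80,400,30): 
    print(v,[tuple(P[v,u].round().astype(int)) for u in (540,555,565,575,585,595)])
```

```text
80 [(np.int64(961), np.int64(-483), np.int64(43)), (np.int64(968), np.int64(-527), np.int64(26)), (np.int64(947), np.int64(-522), np.int64(82)), (np.int64(934), np.int64(-528), np.int64(116)), (np.int64(955), np.int64(-579), np.int64(62)), (np.int64(882), np.int64(-492), np.int64(256))]
110 [(np.int64(531), np.int64(30), np.int64(1169)), (np.int64(875), np.int64(-497), np.int64(82)), (np.int64(865), np.int64(-504), np.int64(115)), (np.int64(865), np.int64(-524), np.int64(118)), (np.int64(938), np.int64(-671), np.int64(-110)), (np.int64(924), np.int64(-674), np.int64(-67))]
140 [(np.int64(824), np.int64(-497), np.int64(3)), (np.int64(806), np.int64(-498), np.int64(77)), (np.int64(796), np.int64(-500), np.int64(119)), (np.int64(796), np.int64(-522), np.int64(119)), (np.int64(797), np.int64(-544), np.int64(119)), (np.int64(833), np.int64(-645), np.int64(-22))]
170 [(np.int64(749), np.int64(-496), np.int64(2)), (np.int64(737), np.int64(-498), np.int64(74)), (np.int64(729), np.int64(-498), np.int64(118)), (np.int64(729), np.int64(-519), np.int64(119)), (np.int64(730), np.int64(-541), np.i
[... 1396 characters left out ...]
09), np.int64(117)), (np.int64(408), np.int64(-528), np.int64(121)), (np.int64(383), np.int64(-669), np.int64(-96))]
350 [(np.int64(322), np.int64(-486), np.int64(-3)), (np.int64(332), np.int64(-496), np.int64(49)), (np.int64(341), np.int64(-496), np.int64(95)), (np.int64(345), np.int64(-508), np.int64(115)), (np.int64(346), np.int64(-527), np.int64(117)), (np.int64(347), np.int64(-546), np.int64(122))]
380 [(np.int64(41), np.int64(-878), np.int64(-901)), (np.int64(44), np.int64(-938), np.int64(-898)), (np.int64(45), np.int64(-978), np.int64(-896)), (np.int64(46), np.int64(-1020), np.int64(-900)), (np.int64(283), np.int64(-529), np.int64(110)), (np.int64(287), np.int64(-541), np.int64(125))]
```

The panel is only 120 mm high, so the path over it is clear.

Request:
send_rows:
  rows:
    - {"x": 0.25,"y": -0.13,"z": -0.07,"ax": 0,"ay": 0,"az": -0.16,"jaw": 1}
    - {"x": 0.5,"y": -0.27,"z": -0.07,"ax": 0,"ay": 0,"az": -0.32,"jaw": 1}
    - {"x": 0.75,"y": -0.4,"z": -0.07,"ax": 0,"ay": 0,"az": -0.48,"jaw": 1}
    - {"x": 0.75,"y": -0.4,"z": -0.07,"ax": 0,"ay": 0,"az": -0.64,"jaw": 1}
    - {"x": 0.75,"y": -0.4,"z": -0.07,"ax": 0,"ay": 0,"az": -0.8,"jaw": 1}
    - {"x": 0.75,"y": -0.4,"z": -0.07,"ax": 0,"ay": 0,"az": -0.955,"jaw": 1}
    - {"x": 0.75,"y": -0.4,"z": -0.07,"ax": 0,"ay": 0,"az": -0.955,"jaw": 1}
    - {"x": 0.75,"y": -0.4,"z": -0.07,"ax": 0,"ay": 0,"az": -0.955,"jaw": 1}
    - {"x": 0.75,"y": -0.4,"z": -0.07,"ax": 0,"ay": 0,"az": -0.955,"jaw": 1}
    - {"x": 0.75,"y": -0.4,"z": -0.07,"ax": 0,"ay": 0,"az": -0.955,"jaw": 1}

```text
time: 1.4
tool_pos: [300.7, -360.7, 240.7]
tcp_rot: [3.142, 0.0, 1.369]
contact_force: [0.4, 0.3, -0.0]
grip_width: 92.1
finger_force: 0.0
```

Request:
send_rows:
  rows:
    - {"x": 0.25,"y": 0.12,"z": -0.05,"ax": 0,"ay": 0,"az": -0.16,"jaw": 1}
    - {"x": 0.5,"y": 0.24,"z": -0.05,"ax": 0,"ay": 0,"az": -0.32,"jaw": 1}
    - {"x": 0.75,"y": 0.36,"z": -0.05,"ax": 0,"ay": 0,"az": -0.48,"jaw": 1}
    - {"x": 0.9,"y": 0.43,"z": -0.05,"ax": 0,"ay": 0,"az": -0.64,"jaw": 1}
    - {"x": 0.9,"y": 0.43,"z": -0.05,"ax": 0,"ay": 0,"az": -0.8,"jaw": 1}
    - {"x": 0.9,"y": 0.43,"z": -0.05,"ax": 0,"ay": 0,"az": -0.955,"jaw": 1}
    - {"x": 0.9,"y": 0.43,"z": -0.05,"ax": 0,"ay": 0,"az": -0.955,"jaw": 1}
    - {"x": 0.9,"y": 0.43,"z": -0.05,"ax": 0,"ay": 0,"az": -0.955,"jaw": 1}
    - {"x": 0.9,"y": 0.43,"z": -0.05,"ax": 0,"ay": 0,"az": -0.955,"jaw": 1}
    - {"x": 0.9,"y": 0.43,"z": -0.05,"ax": 0,"ay": 0,"az": -0.955,"jaw": 1}

```text
time: 2.65
tool_pos: [420.9, -201.6, 250.7]
tcp_rot: [-3.142, 0.0, 2.369]
contact_force: [0.3, -0.8, 0.3]
grip_width: 91.8
finger_force: 0.0
```

Request:
send_rows:
  rows:
    - {"x": 0.03,"y": 0.25,"z": 0,"ax": 0,"ay": 0,"az": -0.16,"jaw": 1}
    - {"x": 0.06,"y": 0.5,"z": 0,"ax": 0,"ay": 0,"az": -0.32,"jaw": 1}
    - {"x": 0.1,"y": 0.75,"z": 0,"ax": 0,"ay": 0,"az": -0.48,"jaw": 1}
    - {"x": 0.13,"y": 0.99,"z": 0,"ax": 0,"ay": 0,"az": -0.64,"jaw": 1}
    - {"x": 0.13,"y": 0.99,"z": 0,"ax": 0,"ay": 0,"az": -0.79,"jaw": 1}
    - {"x": 0.13,"y": 0.99,"z": 0,"ax": 0,"ay": 0,"az": -0.79,"jaw": 1}
    - {"x": 0.13,"y": 0.99,"z": 0,"ax": 0,"ay": 0,"az": -0.79,"jaw": 1}
    - {"x": 0.13,"y": 0.99,"z": 0,"ax": 0,"ay": 0,"az": -0.79,"jaw": 1}
    - {"x": 0.13,"y": 0.99,"z": 0,"ax": 0,"ay": 0,"az": -0.79,"jaw": 1}
    - {"x": 0.13,"y": 0.99,"z": 0,"ax": 0,"ay": 0,"az": -0.79,"jaw": 1}

```text
time: 3.9
tool_pos: [540.3, -41.7, 250.8]
tcp_rot: [-3.141, 0.0, -3.087]
contact_force: [-0.7, 0.5, 0.3]
grip_width: 91.8
finger_force: 0.0
```

```bash
cat > k.py <<'E'
from h import *
from scipy.optimize import least_squares
import sys
o,p,d=cap('wrist',sys.argv[1]); C=cloud('wrist',d,o); np.save(f'pics/{sys.argv[1]}_P.npy',C)
print({k:np.round(o[k],3) for k in('time','joint_positions','tool_pos','tcp_rot','contact_force')})
m=(C[...,2]>110)&(C[...,2]<142)&(C[...,0]<588)&(C[...,0]>535)&(C[...,1]<20)&(C[...,1]>-90)
print('knob',C[m].min(0),C[m].max(0),np.median(C[m],0),m.sum())
q=C[m]; q=q[q[:,0]<569]
r=least_squares(lambda c:np.linalg.norm(q-c,axis=1)-11,[559,-40,127],loss='soft_l1'); print(r.x,abs(r.fun).mean(),len(q))
q=C[(C[...,2]>143)&(C[...,2]<160)&(C[...,0]>580)&(C[...,0]<670)]
ys=np.arange(-30,140,15)
F=[q[abs(q[:,1]-y)<4][:,0].min() if (abs(q[:,1]-y)<4).any() else np.nan for y in ys]; print(np.c_[ys,F].round(1).tolist())
E
python3 k.py w1
```

```text
{'time': np.float64(3.9), 'joint_positions': array([-0.218,  0.356,  1.436, -0.   ,  1.35 , -1.844]), 'tool_pos': array([540.287, -41.686, 250.798]), 'tcp_rot': array([-3.141,  0.   , -3.087]), 'contact_force': array([-0.699,  0.519,  0.257])}
knob [546.16694924 -71.41065151 110.29345577] [587.99761267  19.96324138 139.1293137 ] [565.82726339 -39.14508483 131.95419283] 843
[557.6857868  -39.92884456 126.93936617] 0.4660702069404428 469
[[-30.0, 600.1], [-15.0, 599.3], [0.0, 598.8], [15.0, 597.6], [30.0, 587.6], [45.0, 611.1], [60.0, 648.2], [75.0, 660.6], [90.0, 593.4], [105.0, 592.7], [120.0, nan], [135.0, nan]]
```

View pics/w1.png

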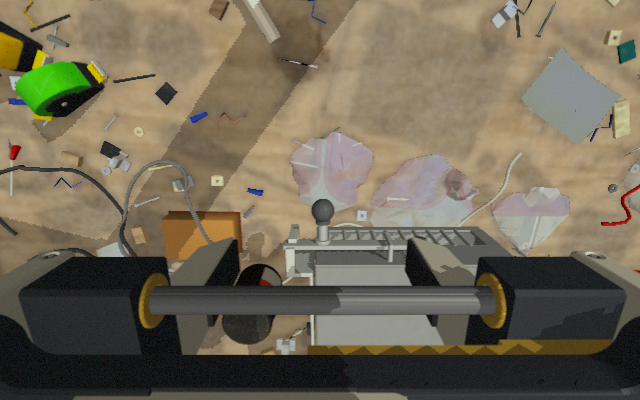

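The wrist view shows the dark knob at (322,210) in front of the gate. The strike bracket is just left of it in the image and the block and jar are clear. I descend around the knob, then close.

Request:
send_rows:
  rows:
    - {"x": -0.087,"y": 0.004,"z": 0.1,"ax": 0,"ay": 0,"az": 0,"jaw": 0.3}
    - {"x": -0.087,"y": 0.004,"z": 0.25,"ax": 0,"ay": 0,"az": 0,"jaw": 0.3}
    - {"x": -0.087,"y": 0.004,"z": 0.4,"ax": 0,"ay": 0,"az": 0,"jaw": 0.3}
    - {"x": -0.087,"y": 0.004,"z": 0.5,"ax": 0,"ay": 0,"az": 0,"jaw": 0.3}
    - {"x": -0.087,"y": 0.004,"z": 0.6,"ax": 0,"ay": 0,"az": 0,"jaw": 0.3}
    - {"x": -0.087,"y": 0.004,"z": 0.66,"ax": 0,"ay": 0,"az": 0,"jaw": 0.3}
    - {"x": -0.087,"y": 0.004,"z": 0.714,"ax": 0,"ay": 0,"az": 0,"jaw": 0.3}
    - {"x": -0.087,"y": 0.004,"z": 0.714,"ax": 0,"ay": 0,"az": 0,"jaw": 0.3}
    - {"x": -0.087,"y": 0.004,"z": 0.714,"ax": 0,"ay": 0,"az": 0,"jaw": 0.3}
    - {"x": -0.087,"y": 0.004,"z": 0.714,"ax": 0,"ay": 0,"az": 0,"jaw": 0.3}

```text
time: 5.2
tool_pos: [558.1, -39.8, 108.6]
tcp_rot: [-3.141, 0.001, -3.086]
contact_force: [-0.0, 0.5, 0.3]
grip_width: 59.8
finger_force: 0.0
```

```bash
python3 k.py w2 | head -3
python3 - <<'E'
from h import *
P=np.load('pics/scene0_P.npy')
for v,u in((190,232),(200,232),(188,373),(235,400)): print(v,u,P[v,u].round())
E
```

```text
{'time': np.float64(5.2), 'joint_positions': array([-0.208,  0.522,  1.589, -0.   ,  1.029, -1.834]), 'tool_pos': array([558.078, -39.781, 108.572]), 'tcp_rot': array([-3.141e+00,  1.000e-03, -3.086e+00]), 'contact_force': array([-0.026,  0.536,  0.294])}
knob [543.59582207 -87.34829173 110.02921158] [587.99973583   7.2945889  141.99194372] [549.81570153 -40.05903322 130.97014024] 4716
[554.89184792 -40.21345835 126.21169152] 17.819144333483848 4075
190 232 [700. 235. 105.]
200 232 [685. 237.  80.]
188 373 [ 733. -118.   96.]
235 400 [ 638. -195.   28.]
```

View pics/w2.png

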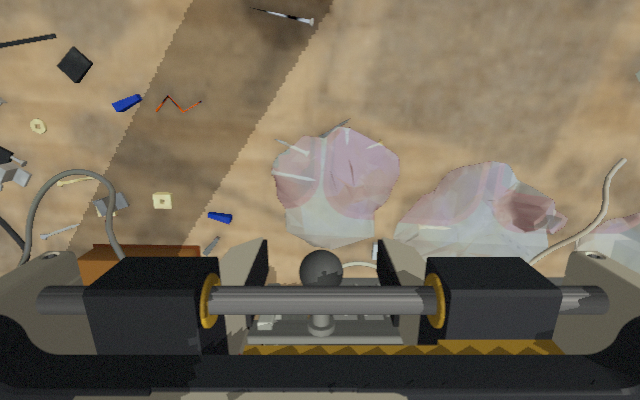

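The knob at (321,270) is centred between the fingers, so I close.

Request:
send_rows:
  rows:
    - {"x": 0,"y": 0,"z": 0,"ax": 0,"ay": 0,"az": 0,"jaw": 0}
    - {"x": 0,"y": 0,"z": 0,"ax": 0,"ay": 0,"az": 0,"jaw": -0.3}
    - {"x": 0,"y": 0,"z": 0,"ax": 0,"ay": 0,"az": 0,"jaw": -0.7}
    - {"x": 0,"y": 0,"z": 0,"ax": 0,"ay": 0,"az": 0,"jaw": -1}
    - {"x": 0,"y": 0,"z": 0,"ax": 0,"ay": 0,"az": 0,"jaw": -1}
    - {"x": 0,"y": 0,"z": 0,"ax": 0,"ay": 0,"az": 0,"jaw": -1}
    - {"x": 0,"y": 0,"z": 0,"ax": 0,"ay": 0,"az": 0,"jaw": -1}
    - {"x": 0,"y": 0,"z": 0,"ax": 0,"ay": 0,"az": 0,"jaw": -1}
    - {"x": 0,"y": 0,"z": 0,"ax": 0,"ay": 0,"az": 0,"jaw": -1}
    - {"x": 0,"y": 0,"z": 0,"ax": 0,"ay": 0,"az": 0,"jaw": -1}

```text
time: 6.5
tool_pos: [557.7, -40.4, 107.9]
tcp_rot: [-3.141, 0.0, -3.086]
contact_force: [-0.5, -5.2, -0.3]
grip_width: 20.0
finger_force: 30.0
```

```bash
cat >> h.py <<'E'
def lift(h0,h1,c=(-1,)):
    # shift/turn in tool axes going from knob rise h0 to h1, tool tilting with bar; tool x=locker -x, tool y=locker +y, z down
    def T(h):
        a=np.arcsin(h/93); b=np.array([0,93*(1-np.cos(a)),-h])  # ball in shut-tool axes
        R=Ro.from_rotvec([a,0,0]); return b+R.apply([0,0,19.]),R
    p0,R0=T(h0);p1,R1=T(h1)
    return (R0.inv().apply(p1-p0)/200).round(4),((R0.inv()*R1).as_rotvec()/np.radians(60)).round(4)
E
python3 - <<'E'
from h import *
for h in range(0,20,2): print(h,h+2,*lift(h,h+2))
print(bot.get_obs())
E
```

```text
0 2 [ 0.     -0.0019 -0.01  ] [0.0205 0.     0.    ]
2 4 [ 0.     -0.0019 -0.01  ] [0.0205 0.     0.    ]
4 6 [ 0.     -0.0019 -0.01  ] [0.0206 0.     0.    ]
6 8 [ 0.     -0.0019 -0.01  ] [0.0206 0.     0.    ]
8 10 [ 0.     -0.0019 -0.0101] [0.0206 0.     0.    ]
10 12 [ 0.     -0.0019 -0.0101] [0.0207 0.     0.    ]
12 14 [ 0.     -0.002  -0.0101] [0.0207 0.     0.    ]
14 16 [ 0.     -0.002  -0.0102] [0.0208 0.     0.    ]
16 18 [ 0.     -0.002  -0.0102] [0.0209 0.     0.    ]
18 20 [ 0.     -0.002  -0.0102] [0.021 0.    0.   ]
{'time': 6.5, 'joint_positions': array([-2.08760397e-01,  5.22472393e-01,  1.59006245e+00, -1.11082875e-03,
        1.02879308e+00, -1.83444005e+00]), 'dq': array([-2.62404221e-04, -1.92635080e-05,  3.02965799e-04,  4.89252808e-04,
        3.06572310e-05, -6.44989847e-04]), 'tau': array([ 3.05826902e+00, -4.90555429e+01, -2.07363206e+01,  1.31697737e+00,
        3.38691585e-01, -1.87596056e-02]), 'tool_pos': array([557.70384373, -40.3616568 , 107.9124285 ]), 'tcp_rot': array([-3.14060485e+00,  7.28686602e-06, -3.08613643e+00]), 'contact_force': array([-0.54480063, -5.18777171, -0.29121377]), 'moment': array([-0.76778954, -0.06610751, -0.04514341]), 'finger_force': 29.999926686286926, 'grip_width': 19.981249556245714}
```

Request:
send_rows:
  rows:
    - {"x": 0,"y": -0.0005,"z": -0.0025,"ax": 0.005,"ay": 0,"az": 0,"jaw": -1}
    - {"x": 0,"y": -0.001,"z": -0.005,"ax": 0.01,"ay": 0,"az": 0,"jaw": -1}
    - {"x": 0,"y": -0.0015,"z": -0.0075,"ax": 0.015,"ay": 0,"az": 0,"jaw": -1}
    - {"x": 0,"y": -0.0019,"z": -0.01,"ax": 0.0205,"ay": 0,"az": 0,"jaw": -1}
    - {"x": 0,"y": -0.0019,"z": -0.01,"ax": 0.0205,"ay": 0,"az": 0,"jaw": -1}
    - {"x": 0,"y": -0.0019,"z": -0.01,"ax": 0.0205,"ay": 0,"az": 0,"jaw": -1}
    - {"x": 0,"y": -0.0019,"z": -0.01,"ax": 0.0205,"ay": 0,"az": 0,"jaw": -1}
    - {"x": 0,"y": -0.0019,"z": -0.01,"ax": 0.0205,"ay": 0,"az": 0,"jaw": -1}
    - {"x": 0,"y": -0.0019,"z": -0.01,"ax": 0.0205,"ay": 0,"az": 0,"jaw": -1}
    - {"x": 0,"y": -0.0019,"z": -0.01,"ax": 0.0205,"ay": 0,"az": 0,"jaw": -1}

```text
time: 7.75
tool_pos: [557.6, -40.7, 109.0]
tcp_rot: [-3.12, -0.001, -3.086]
contact_force: [2.2, -6.2, -7.4]
grip_width: 20.1
finger_force: 30.0
```

Request:
send_rows:
  rows:
    - {"x": 0,"y": -0.0005,"z": -0.0025,"ax": 0.005,"ay": 0,"az": 0,"jaw": -1}
    - {"x": 0,"y": -0.001,"z": -0.005,"ax": 0.01,"ay": 0,"az": 0,"jaw": -1}
    - {"x": 0,"y": -0.0015,"z": -0.0075,"ax": 0.015,"ay": 0,"az": 0,"jaw": -1}
    - {"x": 0,"y": -0.0019,"z": -0.01,"ax": 0.0205,"ay": 0,"az": 0,"jaw": -1}
    - {"x": 0,"y": -0.0019,"z": -0.01,"ax": 0.0205,"ay": 0,"az": 0,"jaw": -1}
    - {"x": 0,"y": -0.0019,"z": -0.01,"ax": 0.0205,"ay": 0,"az": 0,"jaw": -1}
    - {"x": 0,"y": -0.0019,"z": -0.01,"ax": 0.0205,"ay": 0,"az": 0,"jaw": -1}
    - {"x": 0,"y": -0.0019,"z": -0.01,"ax": 0.0205,"ay": 0,"az": 0,"jaw": -1}
    - {"x": 0,"y": -0.0019,"z": -0.01,"ax": 0.0205,"ay": 0,"az": 0,"jaw": -1}
    - {"x": 0,"y": -0.0019,"z": -0.01,"ax": 0.0205,"ay": 0,"az": 0,"jaw": -1}

```text
time: 9.0
tool_pos: [557.6, -41.0, 111.0]
tcp_rot: [-3.098, -0.001, -3.086]
contact_force: [2.2, -6.3, -7.4]
grip_width: 20.2
finger_force: 30.0
```

Request:
send_rows:
  rows:
    - {"x": 0,"y": -0.0005,"z": -0.0025,"ax": 0.005,"ay": 0,"az": 0,"jaw": -1}
    - {"x": 0,"y": -0.001,"z": -0.005,"ax": 0.01,"ay": 0,"az": 0,"jaw": -1}
    - {"x": 0,"y": -0.0015,"z": -0.0075,"ax": 0.015,"ay": 0,"az": 0,"jaw": -1}
    - {"x": 0,"y": -0.0019,"z": -0.01,"ax": 0.0205,"ay": 0,"az": 0,"jaw": -1}
    - {"x": 0,"y": -0.0019,"z": -0.01,"ax": 0.0205,"ay": 0,"az": 0,"jaw": -1}
    - {"x": 0,"y": -0.0019,"z": -0.01,"ax": 0.0205,"ay": 0,"az": 0,"jaw": -1}
    - {"x": 0,"y": -0.0019,"z": -0.01,"ax": 0.0205,"ay": 0,"az": 0,"jaw": -1}
    - {"x": 0,"y": -0.0019,"z": -0.01,"ax": 0.0205,"ay": 0,"az": 0,"jaw": -1}
    - {"x": 0,"y": -0.0019,"z": -0.01,"ax": 0.0205,"ay": 0,"az": 0,"jaw": -1}
    - {"x": 0,"y": -0.0019,"z": -0.01,"ax": 0.0205,"ay": 0,"az": 0,"jaw": -1}

```text
time: 10.25
tool_pos: [557.5, -41.3, 113.1]
tcp_rot: [-3.077, -0.001, -3.086]
contact_force: [1.5, -6.2, -6.3]
grip_width: 20.4
finger_force: 30.0
```

Request:
send_rows:
  rows:
    - {"x": 0,"y": -0.0005,"z": -0.0025,"ax": 0.005,"ay": 0,"az": 0,"jaw": -1}
    - {"x": 0,"y": -0.001,"z": -0.005,"ax": 0.01,"ay": 0,"az": 0,"jaw": -1}
    - {"x": 0,"y": -0.0015,"z": -0.0075,"ax": 0.015,"ay": 0,"az": 0,"jaw": -1}
    - {"x": 0,"y": -0.0019,"z": -0.01,"ax": 0.0206,"ay": 0,"az": 0,"jaw": -1}
    - {"x": 0,"y": -0.0019,"z": -0.01,"ax": 0.0206,"ay": 0,"az": 0,"jaw": -1}
    - {"x": 0,"y": -0.0019,"z": -0.01,"ax": 0.0206,"ay": 0,"az": 0,"jaw": -1}
    - {"x": 0,"y": -0.0019,"z": -0.01,"ax": 0.0206,"ay": 0,"az": 0,"jaw": -1}
    - {"x": 0,"y": -0.0019,"z": -0.01,"ax": 0.0206,"ay": 0,"az": 0,"jaw": -1}
    - {"x": 0,"y": -0.0019,"z": -0.01,"ax": 0.0206,"ay": 0,"az": 0,"jaw": -1}
    - {"x": 0,"y": -0.0019,"z": -0.01,"ax": 0.0206,"ay": 0,"az": 0,"jaw": -1}

```text
time: 11.5
tool_pos: [556.1, -41.0, 115.4]
tcp_rot: [-3.056, -0.004, -3.086]
contact_force: [-5.1, -3.3, -0.9]
grip_width: 20.4
finger_force: 30.0
```

The bar has cleared: x force went to -5 N and z dropped to the bar's weight. I compute the swing arc next.

```bash
cat >> h.py <<'E'
H=np.array([640.5,152.2])
def swing(phis,dz=0,o=None):
    o=o or bot.get_obs(); R0=Ro.from_euler('xyz',o['tcp_rot']); p0=np.array(o['tool_pos'])
    for f in phis:
        Z=Ro.from_euler('z',-f); r=Z.apply(p0-[*H,0])+[*H,dz]-p0
        print(f,(R0.inv().apply(r)/200).round(3).tolist(),((R0.inv()*Z).apply([0,0,0])).tolist() and ((R0.inv()*Z*R0).as_rotvec()/np.radians(60)).round(3).tolist())
    b=p0-19*R0.apply([0,0,1]); v=b[:2]-H; print('ball',b,'r',np.hypot(*v),'ang',np.arctan2(v[1],v[0]))
E
python3 - <<'E'
from h import *
print(bot.get_obs()['contact_force'])
swing([0,.01,.02,.04,.07,.1,.13,.16,.2],dz=.5)
E
```

```text
[-5.08955817 -3.28570211 -0.88601432]
0 [0.0, -0.0, -0.002] [0.0, 0.0, 0.0]
0.01 [0.009, 0.005, -0.003] [-0.0, 0.001, 0.01]
0.02 [0.019, 0.009, -0.003] [-0.0, 0.002, 0.019]
0.04 [0.037, 0.019, -0.004] [-0.0, 0.003, 0.038]
0.07 [0.065, 0.035, -0.005] [-0.0, 0.006, 0.067]
0.1 [0.092, 0.052, -0.007] [-0.0, 0.008, 0.095]
0.13 [0.118, 0.069, -0.008] [-0.0, 0.011, 0.124]
0.16 [0.144, 0.087, -0.009] [-0.001, 0.013, 0.152]
0.2 [0.178, 0.112, -0.011] [-0.001, 0.016, 0.19]
ball [556.06298599 -39.33304953 134.3145562 ] r 209.31917828581007 ang -1.9860136631238818
```

Request:
send_rows:
  rows:
    - {"x": 0,"y": 0,"z": -0.0025,"ax": 0,"ay": 0,"az": 0,"jaw": -1}
    - {"x": 0.009,"y": 0.005,"z": -0.003,"ax": 0,"ay": 0.001,"az": 0.01,"jaw": -1}
    - {"x": 0.019,"y": 0.009,"z": -0.003,"ax": 0,"ay": 0.002,"az": 0.019,"jaw": -1}
    - {"x": 0.037,"y": 0.019,"z": -0.004,"ax": 0,"ay": 0.003,"az": 0.038,"jaw": -1}
    - {"x": 0.065,"y": 0.035,"z": -0.005,"ax": 0,"ay": 0.006,"az": 0.067,"jaw": -1}
    - {"x": 0.092,"y": 0.052,"z": -0.007,"ax": 0,"ay": 0.008,"az": 0.095,"jaw": -1}
    - {"x": 0.118,"y": 0.069,"z": -0.008,"ax": 0,"ay": 0.011,"az": 0.124,"jaw": -1}
    - {"x": 0.144,"y": 0.087,"z": -0.009,"ax": 0,"ay": 0.013,"az": 0.152,"jaw": -1}
    - {"x": 0.178,"y": 0.112,"z": -0.011,"ax": -0.001,"ay": 0.016,"az": 0.19,"jaw": -1}
    - {"x": 0.178,"y": 0.112,"z": -0.011,"ax": -0.001,"ay": 0.016,"az": 0.19,"jaw": -1}

```text
time: 12.75
tool_pos: [519.7, -20.3, 116.0]
tcp_rot: [-3.056, -0.002, 2.997]
contact_force: [-4.2, -5.2, -1.2]
grip_width: 20.0
finger_force: 30.0
```

Run:
```python
from h import *
print(bot.get_obs()['contact_force'],bot.get_obs()['grip_width'])
swing(np.arange(1,11)*.08)
```

```text
[-4.16300994 -5.20205361 -1.21020283] 20.020637085777278
0.08 [0.074, 0.041, -0.003] [-0.0, 0.007, 0.076]
0.16 [0.144, 0.087, -0.007] [-0.0, 0.013, 0.152]
0.24 [0.21, 0.139, -0.012] [-0.0, 0.02, 0.228]
0.32 [0.272, 0.196, -0.016] [-0.001, 0.026, 0.304]
0.4 [0.329, 0.258, -0.021] [-0.001, 0.033, 0.381]
0.48 [0.381, 0.324, -0.027] [-0.001, 0.039, 0.457]
0.56 [0.427, 0.394, -0.033] [-0.001, 0.046, 0.533]
0.64 [0.468, 0.467, -0.039] [-0.001, 0.052, 0.609]
0.72 [0.503, 0.544, -0.046] [-0.001, 0.059, 0.685]
0.8 [0.531, 0.623, -0.052] [-0.001, 0.065, 0.761]
ball [520.00931249 -18.72714283 134.94578123] r 209.12698040684464 ang -2.1848195153834653
```

Request:
send_rows:
  rows:
    - {"x": 0.074,"y": 0.041,"z": -0.003,"ax": 0,"ay": 0.007,"az": 0.076,"jaw": -1}
    - {"x": 0.144,"y": 0.087,"z": -0.007,"ax": 0,"ay": 0.013,"az": 0.152,"jaw": -1}
    - {"x": 0.21,"y": 0.139,"z": -0.012,"ax": 0,"ay": 0.02,"az": 0.228,"jaw": -1}
    - {"x": 0.272,"y": 0.196,"z": -0.016,"ax": -0.001,"ay": 0.026,"az": 0.304,"jaw": -1}
    - {"x": 0.329,"y": 0.258,"z": -0.021,"ax": -0.001,"ay": 0.033,"az": 0.381,"jaw": -1}
    - {"x": 0.381,"y": 0.324,"z": -0.027,"ax": -0.001,"ay": 0.039,"az": 0.457,"jaw": -1}
    - {"x": 0.427,"y": 0.394,"z": -0.033,"ax": -0.001,"ay": 0.046,"az": 0.533,"jaw": -1}
    - {"x": 0.468,"y": 0.467,"z": -0.039,"ax": -0.001,"ay": 0.052,"az": 0.609,"jaw": -1}
    - {"x": 0.503,"y": 0.544,"z": -0.046,"ax": -0.001,"ay": 0.059,"az": 0.685,"jaw": -1}
    - {"x": 0.531,"y": 0.623,"z": -0.052,"ax": -0.001,"ay": 0.065,"az": 0.761,"jaw": -1}

```text
time: 14.0
tool_pos: [432.9, 119.4, 115.9]
tcp_rot: [-3.057, -0.002, 2.195]
contact_force: [-1.3, -1.0, -1.7]
grip_width: 19.7
finger_force: 30.0
```

Run:
```python
from h import *
print(bot.get_obs()['contact_force'],bot.get_obs()['grip_width'])
swing([.02,.1,.18,.26,.34,.42,.48,.54,.6])
```

```text
[-1.34063855 -0.96736128 -1.65490332] 19.69284392345712
0.02 [0.019, 0.01, -0.001] [-0.0, 0.002, 0.019]
0.1 [0.091, 0.052, -0.004] [-0.0, 0.008, 0.095]
0.18 [0.16, 0.1, -0.008] [-0.0, 0.015, 0.171]
0.26 [0.225, 0.153, -0.013] [-0.0, 0.021, 0.247]
0.34 [0.286, 0.211, -0.017] [-0.001, 0.027, 0.324]
0.42 [0.341, 0.274, -0.023] [-0.001, 0.034, 0.4]
0.48 [0.38, 0.324, -0.027] [-0.001, 0.039, 0.457]
0.54 [0.415, 0.376, -0.031] [-0.001, 0.044, 0.514]
0.6 [0.447, 0.43, -0.036] [-0.001, 0.048, 0.571]
ball [434.25956732 120.35940987 134.81003865] r 208.6838260473195 ang -2.988416218428731
```

Request:
send_rows:
  rows:
    - {"x": 0.019,"y": 0.01,"z": -0.001,"ax": 0,"ay": 0.002,"az": 0.019,"jaw": -1}
    - {"x": 0.091,"y": 0.052,"z": -0.004,"ax": 0,"ay": 0.008,"az": 0.095,"jaw": -1}
    - {"x": 0.16,"y": 0.1,"z": -0.008,"ax": 0,"ay": 0.015,"az": 0.171,"jaw": -1}
    - {"x": 0.225,"y": 0.153,"z": -0.013,"ax": 0,"ay": 0.021,"az": 0.247,"jaw": -1}
    - {"x": 0.286,"y": 0.211,"z": -0.017,"ax": -0.001,"ay": 0.027,"az": 0.324,"jaw": -1}
    - {"x": 0.341,"y": 0.274,"z": -0.023,"ax": -0.001,"ay": 0.034,"az": 0.4,"jaw": -1}
    - {"x": 0.38,"y": 0.324,"z": -0.027,"ax": -0.001,"ay": 0.039,"az": 0.457,"jaw": -1}
    - {"x": 0.415,"y": 0.376,"z": -0.031,"ax": -0.001,"ay": 0.044,"az": 0.514,"jaw": -1}
    - {"x": 0.447,"y": 0.43,"z": -0.036,"ax": -0.001,"ay": 0.048,"az": 0.571,"jaw": -1}
    - {"x": 0.447,"y": 0.43,"z": -0.036,"ax": -0.001,"ay": 0.048,"az": 0.571,"jaw": -1}

```text
time: 15.25
tool_pos: [451.0, 242.1, 115.8]
tcp_rot: [-3.058, -0.001, 1.599]
contact_force: [-3.4, 1.2, -0.5]
grip_width: 19.9
finger_force: 30.0
```

Request:
send_rows:
  rows:
    - {"x": 0,"y": 0,"z": 0,"ax": 0,"ay": 0,"az": 0,"jaw": -1}
    - {"x": 0,"y": 0,"z": 0,"ax": 0,"ay": 0,"az": 0,"jaw": -0.4}
    - {"x": 0,"y": 0,"z": 0,"ax": 0,"ay": 0,"az": 0,"jaw": -0.1}
    - {"x": 0,"y": 0,"z": 0,"ax": 0,"ay": 0,"az": 0,"jaw": 0.1}
    - {"x": 0,"y": 0,"z": 0,"ax": 0,"ay": 0,"az": 0,"jaw": 0.1}
    - {"x": 0,"y": 0,"z": -0.1,"ax": 0,"ay": 0,"az": 0,"jaw": 0.1}
    - {"x": 0,"y": 0,"z": -0.25,"ax": 0,"ay": 0,"az": 0,"jaw": 0.1}
    - {"x": 0,"y": 0,"z": -0.45,"ax": 0,"ay": 0,"az": 0,"jaw": 0.1}
    - {"x": 0,"y": 0,"z": -0.6,"ax": 0,"ay": 0,"az": 0,"jaw": 0.1}
    - {"x": 0,"y": 0,"z": -0.6,"ax": 0,"ay": 0,"az": 0,"jaw": 0.1}

```text
time: 16.5
tool_pos: [462.5, 242.1, 237.8]
tcp_rot: [-3.064, -0.002, 1.598]
contact_force: [0.4, 0.4, -0.6]
grip_width: 50.3
finger_force: 0.0
```

Run:
```python
from h import *
o,p,d=cap('top','t1'); C=cloud('top',d); np.save('pics/t1_P.npy',C)
print({k:np.round(o[k],3) for k in('time','joint_positions','tool_pos','tcp_rot')})
cv2.imwrite('pics/t1c.png',cv2.resize(p[100:320,180:440,::-1],None,fx=3,fy=2.7))
```

```text
{'time': np.float64(16.5), 'joint_positions': array([0.32 , 0.37 , 1.454, 0.025, 1.392, 0.288]), 'tool_pos': array([462.502, 242.122, 237.827]), 'tcp_rot': array([-3.064e+00, -2.000e-03,  1.598e+00])}
```

View pics/t1c.png

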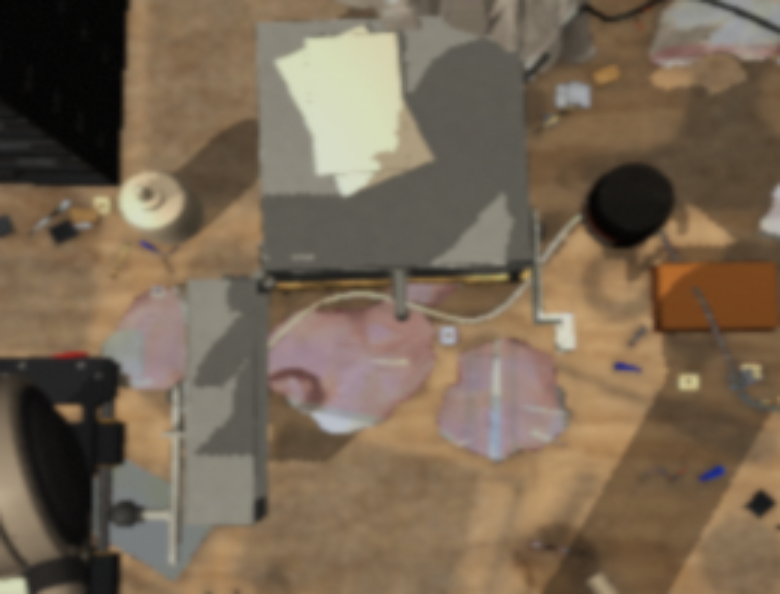

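The top view shows the gate at about a right angle. The handle is at crop (400,310), and the bottle, jar and block have not moved. Next I go above the handle.

```bash
cat >> h.py <<'E'
def relf(a,b):
    R0=Ro.from_euler('xyz',a[1]);R1=Ro.from_euler('xyz',b[1])
    return (R0.inv().apply(np.array(b[0])-a[0])/200).round(3).tolist(),((R0.inv()*R1).as_rotvec()/np.radians(60)).round(3).tolist()
E
python3 - <<'E'
from h import *
P=np.load('pics/t1_P.npy')
m=(P[...,2]>122)&(P[...,2]<146)&(P[...,0]>600)&(P[...,0]<634)&(abs(P[...,1]-52)<30)
print(m.sum(),P[m].mean(0),P[m].min(0),P[m].max(0))
g=(P[...,2]>143)&(P[...,2]<158)&(P[...,0]>455)&(P[...,0]<620)&(P[...,1]>120)&(P[...,1]<230)
r=cv2.minAreaRect(P[g][:,:2].astype(np.float32)); print(r)
h=loc((-34,0,70),(648,53.5),.056); print(h)
o=bot.get_obs(); a=(o['tool_pos'],o['tcp_rot']); b=((540,140,235),(np.pi,0,2.4)); c=((h[0]-15,h[1],230),(np.pi,0,-3.086))
print(relf(a,b),relf(b,c))
E
```

```text
45 [623.19122938  51.10426455 135.05286002] [611.63177231  47.11738142 129.65303254] [633.19857031  56.23262221 139.88267476]
((537.4404296875, 182.25128173828125), (164.9553985595703, 65.82705688476562), 1.3754611015319824)
[614.05329807  51.596995   115.        ]
([-0.519, 0.378, -0.026], [-0.073, -0.032, -0.766]) ([-0.516, -0.126, 0.025], [0.0, 0.0, -0.761])
```

Request:
send_rows:
  rows:
    - {"x": -0.13,"y": 0.09,"z": -0.02,"ax": -0.012,"ay": -0.005,"az": -0.128,"jaw": 0.1}
    - {"x": -0.26,"y": 0.19,"z": -0.02,"ax": -0.024,"ay": -0.01,"az": -0.256,"jaw": 0.1}
    - {"x": -0.39,"y": 0.28,"z": -0.02,"ax": -0.036,"ay": -0.016,"az": -0.384,"jaw": 0.1}
    - {"x": -0.519,"y": 0.378,"z": -0.026,"ax": -0.049,"ay": -0.021,"az": -0.512,"jaw": 0.1}
    - {"x": -0.519,"y": 0.378,"z": -0.026,"ax": -0.061,"ay": -0.027,"az": -0.64,"jaw": 0.1}
    - {"x": -0.519,"y": 0.378,"z": -0.026,"ax": -0.073,"ay": -0.032,"az": -0.766,"jaw": 0.1}
    - {"x": -0.519,"y": 0.378,"z": -0.026,"ax": -0.073,"ay": -0.032,"az": -0.766,"jaw": 0.1}
    - {"x": -0.519,"y": 0.378,"z": -0.026,"ax": -0.073,"ay": -0.032,"az": -0.766,"jaw": 0.1}
    - {"x": -0.519,"y": 0.378,"z": -0.026,"ax": -0.073,"ay": -0.032,"az": -0.766,"jaw": 0.1}
    - {"x": -0.519,"y": 0.378,"z": -0.026,"ax": -0.073,"ay": -0.032,"az": -0.766,"jaw": 0.1}

```text
time: 17.8
tool_pos: [539.7, 140.1, 234.3]
tcp_rot: [-3.14, -0.001, 2.4]
contact_force: [0.5, -0.0, -0.7]
grip_width: 50.2
finger_force: 0.0
```

Request:
send_rows:
  rows:
    - {"x": -0.13,"y": -0.03,"z": 0.025,"ax": 0,"ay": 0,"az": -0.128,"jaw": 0.1}
    - {"x": -0.26,"y": -0.06,"z": 0.025,"ax": 0,"ay": 0,"az": -0.256,"jaw": 0.1}
    - {"x": -0.39,"y": -0.09,"z": 0.025,"ax": 0,"ay": 0,"az": -0.384,"jaw": 0.1}
    - {"x": -0.516,"y": -0.126,"z": 0.025,"ax": 0,"ay": 0,"az": -0.512,"jaw": 0.1}
    - {"x": -0.516,"y": -0.126,"z": 0.025,"ax": 0,"ay": 0,"az": -0.64,"jaw": 0.1}
    - {"x": -0.516,"y": -0.126,"z": 0.025,"ax": 0,"ay": 0,"az": -0.761,"jaw": 0.1}
    - {"x": -0.516,"y": -0.126,"z": 0.025,"ax": 0,"ay": 0,"az": -0.761,"jaw": 0.1}
    - {"x": -0.516,"y": -0.126,"z": 0.025,"ax": 0,"ay": 0,"az": -0.761,"jaw": 0.1}
    - {"x": -0.516,"y": -0.126,"z": 0.025,"ax": 0,"ay": 0,"az": -0.761,"jaw": 0.1}
    - {"x": -0.516,"y": -0.126,"z": 0.025,"ax": 0,"ay": 0,"az": -0.761,"jaw": 0.1}

```text
time: 19.05
tool_pos: [598.8, 51.8, 229.4]
tcp_rot: [-3.141, -0.002, -3.087]
contact_force: [-0.2, -0.3, -0.4]
grip_width: 50.2
finger_force: 0.0
```

Run:
```python
from h import *
o,p,d=cap('wrist','w3'); P=cloud('wrist',d,o)
print({k:np.round(o[k],3) for k in('time','joint_positions','tool_pos','tcp_rot')})
for lo,hi in((70,100),(100,125),(125,146)):
    m=(P[...,2]>lo)&(P[...,2]<hi)&(P[...,0]>595)&(P[...,0]<630)&(abs(P[...,1]-52)<25)
    print(m.sum(),np.median(P[m],0),P[m].min(0),P[m].max(0))
```

```text
{'time': np.float64(19.05), 'joint_positions': array([-4.100e-02,  4.830e-01,  1.296e+00, -1.000e-03,  1.365e+00,
       -1.667e+00]), 'tool_pos': array([598.822,  51.831, 229.392]), 'tcp_rot': array([-3.141e+00, -2.000e-03, -3.087e+00])}
49 [610.58378948  51.38930857  92.55324464] [609.71475709  46.61619171  84.29238988] [612.92789947  55.43567455  99.57518539]
90 [610.45137474  51.0622195  113.46978849] [609.62363491  46.32584743 100.87540212] [614.89154985  56.25785866 124.92174255]
295 [618.7407386   51.64420944 134.66420061] [609.57846999  46.51370905 125.16865416] [629.89810415  57.00120352 137.29251252]
```

View pics/w3.png

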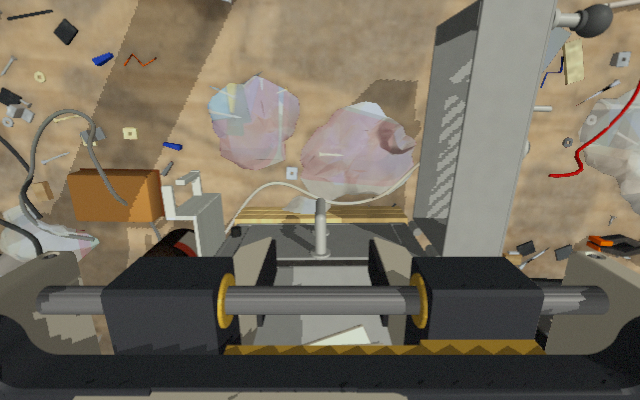

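The handle is at (320,215), directly between the fingers. I descend and grip it.

Request:
send_rows:
  rows:
    - {"x": -0.078,"y": -0.006,"z": 0.1,"ax": 0,"ay": 0,"az": 0,"jaw": 0.1}
    - {"x": -0.078,"y": -0.006,"z": 0.25,"ax": 0,"ay": 0,"az": 0,"jaw": 0.1}
    - {"x": -0.078,"y": -0.006,"z": 0.4,"ax": 0,"ay": 0,"az": 0,"jaw": 0.1}
    - {"x": -0.078,"y": -0.006,"z": 0.55,"ax": 0,"ay": 0,"az": 0,"jaw": 0.1}
    - {"x": -0.078,"y": -0.006,"z": 0.642,"ax": 0,"ay": 0,"az": 0,"jaw": 0.1}
    - {"x": -0.078,"y": -0.006,"z": 0.642,"ax": 0,"ay": 0,"az": 0,"jaw": 0.1}
    - {"x": -0.078,"y": -0.006,"z": 0.642,"ax": 0,"ay": 0,"az": 0,"jaw": -0.5}
    - {"x": -0.078,"y": -0.006,"z": 0.642,"ax": 0,"ay": 0,"az": 0,"jaw": -1}
    - {"x": -0.078,"y": -0.006,"z": 0.642,"ax": 0,"ay": 0,"az": 0,"jaw": -1}
    - {"x": -0.078,"y": -0.006,"z": 0.642,"ax": 0,"ay": 0,"az": 0,"jaw": -1}

```text
time: 20.35
tool_pos: [614.4, 51.4, 101.3]
tcp_rot: [-3.141, -0.001, -3.086]
contact_force: [0.1, 0.6, -0.5]
grip_width: 14.9
finger_force: 0.0
```

Request:
send_rows:
  rows:
    - {"x": 0,"y": 0,"z": 0,"ax": 0,"ay": 0,"az": 0,"jaw": -1}
    - {"x": 0,"y": 0,"z": 0,"ax": 0,"ay": 0,"az": 0,"jaw": -1}
    - {"x": 0,"y": 0,"z": 0,"ax": 0,"ay": 0,"az": 0,"jaw": -1}
    - {"x": 0.03,"y": 0,"z": 0,"ax": 0,"ay": 0,"az": 0,"jaw": -1}
    - {"x": 0.08,"y": 0,"z": 0,"ax": 0,"ay": 0,"az": 0,"jaw": -1}
    - {"x": 0.14,"y": 0,"z": 0,"ax": 0,"ay": 0,"az": 0,"jaw": -1}
    - {"x": 0.2,"y": 0,"z": 0,"ax": 0,"ay": 0,"az": 0,"jaw": -1}
    - {"x": 0.26,"y": 0,"z": 0,"ax": 0,"ay": 0,"az": 0,"jaw": -1}
    - {"x": 0.31,"y": 0,"z": 0,"ax": 0,"ay": 0,"az": 0,"jaw": -1}
    - {"x": 0.33,"y": 0,"z": 0,"ax": 0,"ay": 0,"az": 0,"jaw": -1}

```text
time: 21.6
tool_pos: [548.2, 46.7, 101.2]
tcp_rot: [-3.14, -0.001, -3.086]
contact_force: [2.7, -7.2, -0.3]
grip_width: 9.0
finger_force: 30.0
```

Request:
send_rows:
  rows:
    - {"x": 0.03,"y": 0,"z": 0,"ax": 0,"ay": 0,"az": 0,"jaw": -1}
    - {"x": 0.08,"y": 0,"z": 0,"ax": 0,"ay": 0,"az": 0,"jaw": -1}
    - {"x": 0.13,"y": 0,"z": 0,"ax": 0,"ay": 0,"az": 0,"jaw": -1}
    - {"x": 0.18,"y": 0,"z": 0,"ax": 0,"ay": 0,"az": 0,"jaw": -1}
    - {"x": 0.22,"y": 0,"z": 0,"ax": 0,"ay": 0,"az": 0,"jaw": -1}
    - {"x": 0.245,"y": 0,"z": 0,"ax": 0,"ay": 0,"az": 0,"jaw": -1}
    - {"x": 0.26,"y": 0,"z": 0,"ax": 0,"ay": 0,"az": 0,"jaw": -1}
    - {"x": 0.27,"y": 0,"z": 0,"ax": 0,"ay": 0,"az": 0,"jaw": -1}
    - {"x": 0.27,"y": 0,"z": 0,"ax": 0,"ay": 0,"az": 0,"jaw": -1}
    - {"x": 0.27,"y": 0,"z": 0,"ax": 0,"ay": 0,"az": 0,"jaw": -1}

```text
time: 22.85
tool_pos: [494.6, 43.3, 101.1]
tcp_rot: [-3.139, -0.001, -3.086]
contact_force: [0.9, -9.9, -0.4]
grip_width: 9.4
finger_force: 30.0
```

Request:
send_rows:
  rows:
    - {"x": 0,"y": 0,"z": 0,"ax": 0,"ay": 0,"az": 0,"jaw": -0.6}
    - {"x": 0,"y": 0,"z": 0,"ax": 0,"ay": 0,"az": 0,"jaw": -0.2}
    - {"x": 0,"y": 0,"z": 0,"ax": 0,"ay": 0,"az": 0,"jaw": 0.1}
    - {"x": 0,"y": 0,"z": 0,"ax": 0,"ay": 0,"az": 0,"jaw": 0.1}
    - {"x": 0,"y": 0,"z": 0,"ax": 0,"ay": 0,"az": 0,"jaw": 0.1}
    - {"x": 0,"y": 0,"z": -0.1,"ax": 0,"ay": 0,"az": 0,"jaw": 0.1}
    - {"x": 0,"y": 0,"z": -0.25,"ax": 0,"ay": 0,"az": 0,"jaw": 0.1}
    - {"x": 0,"y": 0,"z": -0.45,"ax": 0,"ay": 0,"az": 0,"jaw": 0.1}
    - {"x": 0,"y": 0,"z": -0.65,"ax": 0,"ay": 0,"az": 0,"jaw": 0.1}
    - {"x": 0,"y": 0,"z": -0.65,"ax": 0,"ay": 0,"az": 0,"jaw": 0.1}

```text
time: 24.1
tool_pos: [496.3, 44.7, 234.1]
tcp_rot: [-3.141, 0.005, -3.086]
contact_force: [-0.3, -0.1, -0.9]
grip_width: 50.6
finger_force: 0.0
```

Request:
send_rows:
  rows:
    - {"x": 0.1,"y": -0.2,"z": -0.1,"ax": 0,"ay": 0,"az": 0,"jaw": 0.1}
    - {"x": 0.2,"y": -0.4,"z": -0.2,"ax": 0,"ay": 0,"az": 0,"jaw": 0.1}
    - {"x": 0.3,"y": -0.6,"z": -0.2,"ax": 0,"ay": 0,"az": 0,"jaw": 0.1}
    - {"x": 0.3,"y": -0.8,"z": -0.2,"ax": 0,"ay": 0,"az": 0,"jaw": 0.1}
    - {"x": 0.3,"y": -0.9,"z": -0.2,"ax": 0,"ay": 0,"az": 0,"jaw": 0.1}
    - {"x": 0.3,"y": -0.9,"z": -0.2,"ax": 0,"ay": 0,"az": 0,"jaw": 0.1}
    - {"x": 0.3,"y": -0.9,"z": -0.2,"ax": 0,"ay": 0,"az": 0,"jaw": 0.1}
    - {"x": 0.3,"y": -0.9,"z": -0.2,"ax": 0,"ay": 0,"az": 0,"jaw": 0.1}
    - {"x": 0.3,"y": -0.9,"z": -0.2,"ax": 0,"ay": 0,"az": 0,"jaw": 0.1}
    - {"x": 0.3,"y": -0.9,"z": -0.2,"ax": 0,"ay": 0,"az": 0,"jaw": 0.1}

```text
time: 25.35
tool_pos: [444.9, -137.9, 271.4]
tcp_rot: [-3.141, -0.002, -3.085]
contact_force: [0.1, -0.0, -0.8]
grip_width: 50.6
finger_force: 0.0
```

Run:
```python
from h import *
o,p,d=cap('top','t2'); P=cloud('top',d)
cv2.imwrite('pics/t2c.png',cv2.resize(p[100:320,180:440,::-1],None,fx=3,fy=2.7))
m=(P[...,2]>122)&(P[...,2]<146)&(P[...,0]>475)&(P[...,0]<530)&(abs(P[...,1]-45)<20)
print(o['time'],m.sum(),P[m].mean(0),P[m].min(0))
```

```text
25.35 83 [512.67039517  43.89999636 135.98980249] [492.96850493  36.48042425 130.10497799]
```

View pics/t2c.png

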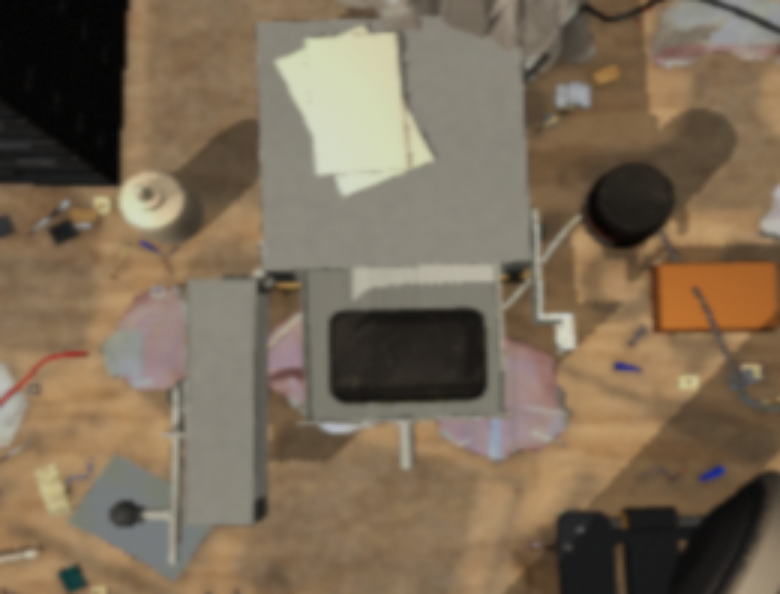

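The drawer is out, with the handle now at crop (405,440). The battery stands flat in it at (407,355), the gate is at a right angle, and the bottle, jar and block have not moved. The arm is clear, so I hand in.

```bash
python3 -c "
from plant import bot
print(bot.close_job())"
```

```text
the job is handed in; nothing more can be done
None
```

The job is handed in at about 25 s: the latch came out by feel, the gate is open about 1.6 rad, and the drawer is out about 120 mm with the battery standing in it. The bottle, jar and block look unmoved in the last picture; no verdict came back.

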